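# Set the magnetic stirrer to its third speed

## Task

Set the magnetic stirrer (the unit with the flat round steel plate and the small jar on it) to its third speed: turn its selector knob clockwise, seen from above, exactly three clicks from off, and let go with it resting in the third click. Leave the jar standing where it is on the plate, and do not turn the knob of the block heater beside it (the unit with the drilled metal block and tubes).

Things in the scene. Friction and masses are not known exactly. Their poses are not given: they have to be found in the camera images.
- stir_speed_grip (a point): On the turning axis of the stirrer's knob, 82 mm above the bench. Knob: black upright bar 42 long x 14 thick, 57 to 89 mm above the bench, on a disc 44 across (top at 59); grip the bar from above across its 14 mm. x runs along the bar, z is up; turns with it. White pointer line at the -x end. Marks on the base every 25 degrees, the longer one is off. At off the pointer faces away from the plate.
- stir_speed (a joint): Angle of the stirrer's knob, rad: 0 at the start (off, a stop), grows clockwise seen from above, a click every 25 degrees (0.436) up to 3.05 (other stop); third click 1.309. The knob springs into the nearest click; the humps between, half-way, take about 0.08 N m.
- heat_dial_pointer (a point): Pointer end on top of the block heater's knob, 19 mm from that knob's axis, 89 mm above the bench. The heater (fixed) has the same housing and knob as the stirrer, but behind the knob a drilled metal block 80 x 108 x 30 mm with three capped tubes up to 125 mm above the bench. This knob turns smoothly and starts at any angle; leave it alone.
- jar_center (a point): Centre of the small white closed jar, 27 mm across, 51 high, about 80 g, loose on the stirrer's round steel plate (106 across, top 53 mm above the bench, centre 102 mm from the knob's axis); z is its upright axis. The stirrer is fixed: white housing 190 x 130 mm, 45 high, the knob at the end toward the robot.
There are look-alikes about, which are no part of the job. What is shaped like the part that bears stir_speed_grip but pink is not meant.

How it is judged:
By the outcome, as a careful person would: the job done as asked, in the order asked, and still so for the second after the job is handed in, with the robot touching nothing.
It also fails if it takes over 35 s, if anything falls off the work surface, if the arm or the gripper's body presses on something with over 40 N, if the wrist force passes 120 N, or if a joint passes its speed limit or range.

## Robot

A 7-joint arm with a two-finger parallel gripper is mounted at the origin on a cart in front of the work surface, level with it; the furniture and walls round the work are solid. World frame = base frame: x ahead of the robot, y to its left, z up, the work surface at z = 0. Lengths are in m, angles in rad, forces in N, time in s.
With the tool pointing down it reaches from about 0.4 to 0.85 m from the base axis. Payload 10.4 kg.
Tool frame: the origin (TCP) lies midway between the tips of the shut fingers; the grasp point (between the pads) lies 19 mm behind it; z points along the fingers, x is the direction in which the jaws open and shut, and the axes are right-handed (so a half turn about z gives the same grasp; the last joint's range is limited). The gripper opens to 85 mm and grips with 20 to 120 N. Pads are 22 mm wide; open, the fingers measure 114 mm over their backs; the gripper's body (76 mm by 85 mm) begins 54 mm behind the grasp point. The pads swing forward as they close: fully open they stand 13 mm farther back than shut.
Start: joints at [-1.181, 0.332, -0.065, 1.46, 0.022, 1.35, -0.088], TCP at [0.251, 0.573, 0.198] pointing down, gripper open.
Joint ranges: [-2.6, 2.6], [-0.5, 2.12], [-1.47, 1.34], [0.16, 2.42], [-1.27, 4.41], [0.06, 2.06], [-2.6, 2.6]. Speed limits (rad/s): [2.22, 2.22, 2.79, 2.79, 3.14, 3.14, 3.14].

## Interface

Orientations are given as a unit quaternion [x, y, z, w].
In Python, from workcell import manip, cams gives the robot as it stands.
- The arm moves only by the tool move_arm, never from a script. Its argument "moves" is a list of rows, each a list of 7 numbers: the turn, a rotation vector about the tool's x, y, z in degrees, then the shift along the tool's x, y, z in m, then the finger opening in m, from 0 to 0.0854. A call has 1 to 10 rows; each row is the pose to reach, as a shift and turn from the pose commanded when the call began, along the tool's axes at that moment; what a row does not reach only later rows make up. A row lasts 1/10 s, in which the tool goes at most 50 mm and 8.59 degrees, less where a joint would pass 70% of its speed; a pose out of reach is approached as far as the arm can. A call with a gripper value outside its range is refused whole. The fingers move at their own pace and stop on an object; "grip_force" is the grip in N (left out, the last holds). Time passes only in rows, so rows that repeat a pose let the fingers close. It gives the time, the measured TCP pose, the force and the opening at its end, in the units of the state.
- manip.get_obs(): the state, without advancing time (a new reading comes with each control period).
- cams.camera(name): name is "scene" or "top"; returns the picture (480x640x3 uint8, red, green, blue); there is no depth.
- cams.camera_params(name): a dict with "fx", "fy", "cx", "cy" (pixels), "dist_coeffs" ([k1, k2, p1, p2, k3] as OpenCV has them; the pictures are not rectified), "xyz" and "rotation" of the camera in the world. Camera axes: x right, y up, looking along -z (the intrinsics and any distortion apply to the point x, -y, -z); pixel columns grow to the right and rows downward; lengths in m; the calibration is good to about 2 mm. A picture is of the moment at which its call begins. camera_params takes no time and is no camera call.
- manip.hand_in(): hands the job in, once; it reports no verdict.
The state is a dict: "clock": time; "joint_pos": joint angles; "joint_velocities": joint speeds; "tau": joint torques, N m; "position": TCP position; "ee_rot": TCP orientation; "ft_force": force on the tool from outside, world axes, zero at the start; "torque": the same for the moment, N m; "grip_width": opening from 0.0 (shut) to 1.0 (fully open).
Only numpy, scipy, OpenCV 4.12 (cv2) and the standard library are available. Lean on these libraries where they do the work, as an engineer would, in place of code of your own. Each camera call takes 0.05 s, during which the arm holds its last target. There are 200 camera calls.

## Working session

There is one attempt and no reset: what is moved stays moved. The work goes in short steps, Python scripts to look and compute and a tool call to move; the robot and the scene stay as the last step left them, time stands still between calls to the robot, and variables do not carry over. Pictures are saved under pics/ and viewed, about 8 in all and at most 12, crops included, and the job is handed in when it is done.

Besides the shell and the picture viewer there is one more tool, called after "Emit:" by a JSON object that holds its "op" and its "data", one argument or row to a line. move_arm: Moves the arm, as the interface text tells. Its arguments: {"type":"object","properties":{"moves":{"type":"array","items":{"type":"array","items":{"type":"number"}}},"grip_force":{"type":"number"}},"required":["moves"]}

```bash
mkdir -p pics; ls; cat > h.py <<'E'
import numpy as np, cv2
from workcell import manip, cams
def K(p): return np.array([[p['fx'],0,p['cx']],[0,p['fy'],p['cy']],[0,0,1.]])
def ray(name,uv):
    p=cams.camera_params(name); u=cv2.undistortPoints(np.array(uv,float).reshape(-1,1,2),K(p),np.array(p['dist_coeffs'],float)).reshape(-1,2)
    R=np.array(p['rotation']); d=np.c_[u[:,0],-u[:,1],-np.ones(len(u))]
    return np.array(p['xyz']), d@R.T
def plane(name,uv,z):
    o,d=ray(name,uv); return o+d*((z-o[2])/d[:,2])[:,None]
def tri(uv1,uv2,n1='scene',n2='top'):
    o1,d1=ray(n1,uv1);o2,d2=ray(n2,uv2);out=[]
    for a,b in zip(d1,d2):
        s=np.linalg.lstsq(np.c_[a,-b],o2-o1,rcond=None)[0]; p,q=o1+a*s[0],o2+b*s[1]
        out.append(np.r_[(p+q)/2,np.linalg.norm(p-q)])
    return np.array(out)
def shot(name,f):
    im=cams.camera(name)[:,:,::-1].copy(); cv2.imwrite('pics/'+f,im); return im
E
python3 - <<'E'
from h import *
for n in('scene','top'):
    shot(n,n+'1.png'); p=cams.camera_params(n); print(p)
o=manip.get_obs(); print(o)
E
```

```text
pics
{'fx': 585.5057549384766, 'fy': 585.5057549384766, 'cx': 313.618183499425, 'cy': 235.60179501424687, 'dist_coeffs': array([0.05927128, 0.        , 0.        , 0.        , 0.        ]), 'xyz': array([ 0.0246718 , -0.54169219,  0.85484712]), 'rotation': array([ 0.36157826, -0.16473956, -0.39082274,  0.83028888])}
{'fx': 529.0771894001994, 'fy': 529.0771894001994, 'cx': 313.2124340166097, 'cy': 233.48552474841168, 'dist_coeffs': array([-0.09865292,  0.        ,  0.        ,  0.        ,  0.        ]), 'xyz': array([ 0.57923241, -0.02646832,  1.00751279]), 'rotation': array([-0.02657458,  0.00914767,  0.71373889, -0.69984777])}
{'clock': 0.1, 'joint_pos': array([-1.18061024,  0.33279642, -0.06471383,  1.46090856,  0.02158603,
        1.34987691, -0.08849776]), 'joint_velocities': array([ 6.54735127e-04, -2.11152193e-03, -2.92941353e-04, -2.68868820e-03,
        5.27778126e-05, -2.41926204e-04, -1.01131200e-03]), 'tau': array([ 1.75509052e-03, -6.26741481e+01,  4.96051228e-02, -3.92428565e+01,
        1.64499145e-02,  6.94318223e-03,  7.52339076e-06]), 'position': array([0.25056145, 0.57214579, 0.19757874]), 'ee_rot': array([ 8.36998374e-01,  5.47204992e-01, -5.30014007e-04,  3.71418248e-04]), 'ft_force': array([-0.03845343,  0.20086094,  0.05504192]), 'torque': array([-0.00071249, -0.00279643, -0.0083107 ]), 'grip_width': 0.9982258090165207}
```

```bash
sed -i "s/R=np.array(p\['rotation'\])/R=Rot.from_quat(p['rotation']).as_matrix()/; 1a from scipy.spatial.transform import Rotation as Rot" h.py; python3 -c "
from h import *
print(plane('top',[[320,240]],0),plane('scene',[[320,240]],0))"
```

```text
[[ 0.61774344 -0.01480942  0.        ]] [[0.71763392 0.02839865 0.        ]]
```

View pics/scene1.png

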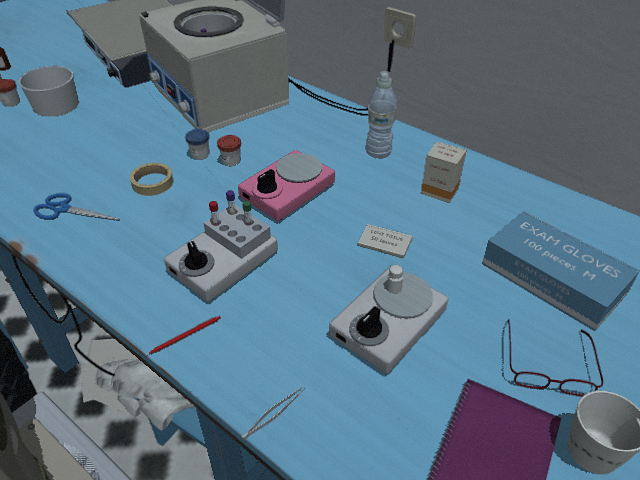

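View pics/top1.png

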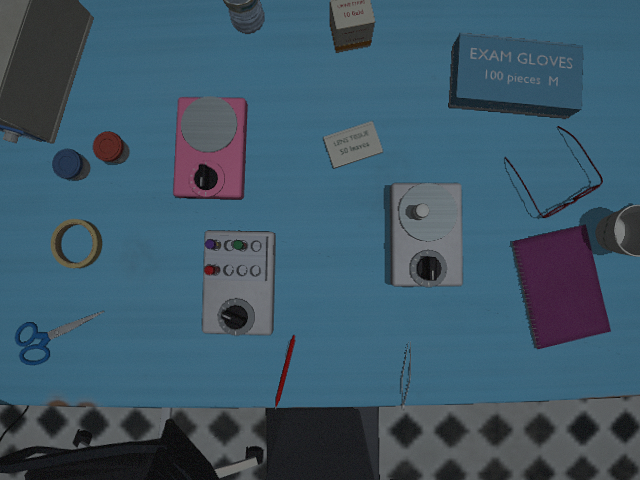

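The scene picture shows the white stirrer with its jar: knob at (371,323) in the scene view and (429,268) in the top view. Three knobs could be confused:
- White stirrer: top (429,268). This matches the description, with a steel plate and a jar on it.
- Pink stirrer: top (206,178). This is the excluded look-alike.
- Block heater: top (236,317). It has a drilled block and tubes, so I leave it alone.

I'll check the choice in one close crop.

```bash
python3 - <<'E'
from h import *
s=cv2.imread('pics/scene1.png');t=cv2.imread('pics/top1.png')
a=cv2.resize(t[240:300,390:470],None,fx=5,fy=5,interpolation=cv2.INTER_CUBIC)
b=cv2.resize(s[295:355,330:410],None,fx=5,fy=5,interpolation=cv2.INTER_CUBIC)
cv2.imwrite('pics/crop1.png',np.clip(np.hstack([a,b]).astype(float)*1.6,0,255).astype(np.uint8))
# stirrer housing corners etc
m=cv2.inRange(cv2.cvtColor(t,cv2.COLOR_BGR2HSV),(0,0,90),(180,60,255)); m[:160]=0;m[300:]=0;m[:,:375]=0;m[:,480:]=0
c=max(cv2.findContours(m,cv2.RETR_EXTERNAL,cv2.CHAIN_APPROX_NONE)[0],key=cv2.contourArea)
r=cv2.minAreaRect(c);print(r); q=plane('top',cv2.boxPoints(r),.045);print(q)
print(plane('top',[[429,268],[418,211]],.075)); print(tri([[371,323],[396,271]],[[429,268],[421,211]]))
E
```

```text
((427.5, 234.49996948242188), (68.99998474121094, 102.99998474121094), 0.0)
[[ 0.52995102 -0.14598044  0.045     ]
 [ 0.7176594  -0.15096377  0.045     ]
 [ 0.71530875 -0.2778949   0.045     ]
 [ 0.52717165 -0.2716696   0.045     ]]
[[ 0.56171236 -0.20645968  0.075     ]
 [ 0.6626498  -0.18991283  0.075     ]]
[[ 0.56227581 -0.20969294  0.06308944  0.00242178]
 [ 0.66080562 -0.1913964   0.09865756  0.00114164]]
```

View pics/crop1.png

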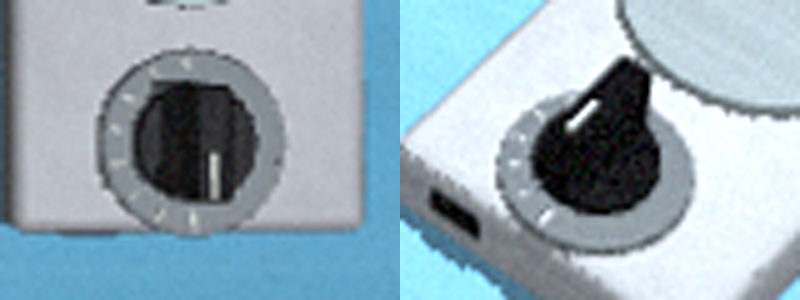

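The crop confirms the choice: a black bar knob on the white stirrer. The pointer line runs from (432.8,271) to (432.6,279.6) in the top view and points at the robot, which is off. The top face is centred near (433,268.4).

```bash
python3 - <<'E'
from h import *
print('line',tri([[369.6,315],[363.6,321.4]],[[432.8,271],[432.6,279.6]]))
print('topface',plane('top',[[433,268.4],[432.8,271],[432.6,279.6]],.089),'ring',plane('top',[[428.4,268.4]],.046))
o=manip.get_obs();T=Rot.from_quat(o['ee_rot']).as_matrix();print(T.round(3))
E
```

```text
line [[ 5.56791186e-01 -2.10143674e-01  9.01399079e-02  3.69153075e-04]
 [ 5.41584638e-01 -2.09589049e-01  8.76335077e-02  4.34030307e-04]]
topface [[ 0.56113317 -0.21070024  0.089     ]
 [ 0.55664297 -0.21022942  0.089     ]
 [ 0.54178206 -0.20948331  0.089     ]] ring [[ 0.56046665 -0.21094481  0.046     ]]
[[ 0.401  0.916 -0.   ]
 [ 0.916 -0.401 -0.001]
 [-0.001  0.    -1.   ]]
```

Emit:
{"op": "move_arm", "data": {
  "moves": [
    [0,0,-11,-0.26,0.33,0,0.0854],
    [0,0,-11,-0.26,0.33,0,0.0854],
    [0,0,-11,-0.26,0.33,0,0.0854],
    [0,0,-11,-0.26,0.33,0,0.0854],
    [0,0,-11,-0.26,0.33,0,0.06],
    [0,0,-11,-0.26,0.33,0,0.05],
    [0,0,-11,-0.26,0.33,0,0.05],
    [0,0,-11,-0.26,0.33,0,0.05],
    [0,0,-11,-0.26,0.33,0,0.05],
    [0,0,-11,-0.26,0.33,0,0.05]
  ],
  "grip_force": 30
}}

```text
clock: 1.1
position: [0.4501, 0.1984, 0.1982]
ee_rot: [0.783, 0.623, -0.0, 0.0]
ft_force: [-0.3, 0.8, 0.0]
grip_width: 0.585
```

Emit:
{"op": "move_arm", "data": {
  "moves": [
    [0,0,-11.3,-0.373,0.2,0,0.05],
    [0,0,-11.3,-0.373,0.2,0,0.05],
    [0,0,-11.3,-0.373,0.2,0,0.05],
    [0,0,-11.3,-0.373,0.2,0,0.05],
    [0,0,-11.3,-0.373,0.2,0,0.05],
    [0,0,-11.3,-0.373,0.2,0,0.05],
    [0,0,-11.3,-0.373,0.2,0,0.05],
    [0,0,-11.3,-0.373,0.2,0,0.05],
    [0,0,-11.3,-0.373,0.2,0,0.05],
    [0,0,-11.3,-0.373,0.2,0.06,0.05]
  ]
}}

```text
clock: 2.1
position: [0.5658, -0.2113, 0.1529]
ee_rot: [0.717, 0.697, 0.002, 0.005]
ft_force: [1.2, 0.4, -0.9]
grip_width: 0.584
```

Emit:
{"op": "move_arm", "data": {
  "moves": [
    [0,0,0,0,0,0.02,0.05],
    [0,0,0,0,0,0.02,0.05]
  ]
}}

```text
clock: 2.3
position: [0.5604, -0.2039, 0.1247]
ee_rot: [0.715, 0.699, -0.002, -0.003]
ft_force: [-0.2, -0.6, 0.6]
grip_width: 0.587
```

```bash
python3 - <<'E'
from h import *
t=shot('top','t2.png');s=shot('scene','s2.png')
a=cv2.resize(t[220:320,380:480],(400,400),interpolation=cv2.INTER_CUBIC)
b=cv2.resize(s[240:360,310:430],(400,400),interpolation=cv2.INTER_CUBIC)
cv2.imwrite('pics/c2.png',np.clip(np.hstack([a,b])*1.5,0,255).astype(np.uint8))
o=manip.get_obs();print(o['position'],o['joint_pos'],o['clock'],Rot.from_quat(o['ee_rot']).as_matrix().round(3))
E
```

```text
[ 0.56259572 -0.20485512  0.12875963] [-0.17917787  0.35090298  0.5612829   1.65073058 -0.19807201  1.19736884
  1.97567596] 2.4 [[ 0.022  1.    -0.   ]
 [ 1.    -0.022  0.   ]
 [ 0.    -0.    -1.   ]]
```

View pics/c2.png

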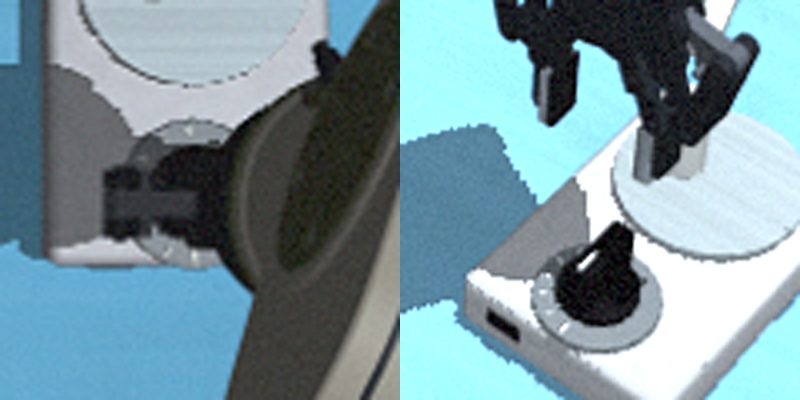

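The crop shows the fingers straddling the knob from above. In the top view the left finger is at the dial's left edge, clear of the bar. I'll centre the gripper and settle before going down.

Emit:
{"op": "move_arm", "data": {
  "moves": [
    [0,0,0,-0.005,-0.001,0,0.05],
    [0,0,0,-0.005,-0.001,0,0.05],
    [0,0,0,-0.005,-0.001,0,0.05],
    [0,0,0,-0.005,-0.001,0,0.05],
    [0,0,0,-0.005,-0.001,0,0.05]
  ]
}}

```text
clock: 2.9
position: [0.5612, -0.2106, 0.1285]
ee_rot: [0.715, 0.699, 0.0, 0.0]
ft_force: [0.2, 1.4, -0.5]
grip_width: 0.586
```

Emit:
{"op": "move_arm", "data": {
  "moves": [
    [0,0,0,0,0,0.02,0.05],
    [0,0,0,0,0,0.04,0.05],
    [0,0,0,0,0,0.055,0.05],
    [0,0,0,0,0,0.064,0.05],
    [0,0,0,0,0,0.064,0.05],
    [0,0,0,0,0,0.064,0.05],
    [0,0,0,0,0,0.064,0.05]
  ]
}}

```text
clock: 3.6
position: [0.5616, -0.211, 0.0652]
ee_rot: [0.715, 0.699, 0.0, 0.001]
ft_force: [0.4, 0.6, -0.3]
grip_width: 0.586
```

Emit:
{"op": "move_arm", "data": {
  "moves": [
    [0,0,0,0,0,0,0.03],
    [0,0,0,0,0,0,0.02],
    [0,0,0,0,0,0,0.01],
    [0,0,0,0,0,0,0.005],
    [0,0,0,0,0,0,0.005],
    [0,0,0,0,0,0,0.005],
    [0,0,0,0,0,0,0.005],
    [0,0,0,0,0,0,0.005]
  ],
  "grip_force": 30
}}

```text
clock: 4.4
position: [0.561, -0.2108, 0.0643]
ee_rot: [0.715, 0.699, 0.0, -0.0]
ft_force: [-0.7, -0.1, 0.5]
grip_width: 0.058
```

The opening reads 5 mm but the bar is 14 mm thick, so I'll look before turning.

```bash
python3 - <<'E'
from h import *
t=shot('top','t3.png');s=shot('scene','s3.png')
a=cv2.resize(t[220:320,380:480],(400,400),interpolation=cv2.INTER_CUBIC)
b=cv2.resize(s[260:360,320:420],(400,400),interpolation=cv2.INTER_CUBIC)
cv2.imwrite('pics/c3.png',np.clip(np.hstack([a,b])*1.8,0,255).astype(np.uint8))
o=manip.get_obs();print(o['position'],o['grip_width'],o['ft_force'],o['torque'])
E
```

```text
[ 0.56105771 -0.21071148  0.06426981] 0.05504458949799944 [0.47629921 0.32625004 0.8699534 ] [-0.0143815   0.06465022 -0.03823456]
```

View pics/c3.png

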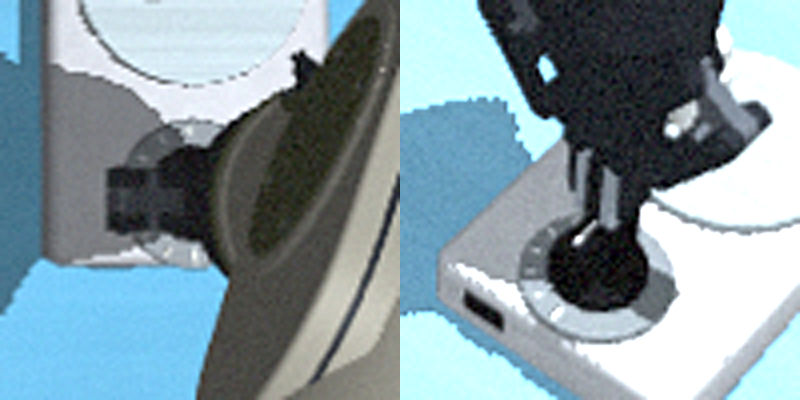

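```bash
cat >> h.py <<'E'
def proj(name,P):
    p=cams.camera_params(name); R=Rot.from_quat(p['rotation']).as_matrix(); c=(np.atleast_2d(P)-np.array(p['xyz']))@R*[1,-1,-1]
    return cv2.projectPoints(c,np.zeros(3),np.zeros(3),K(p),np.array(p['dist_coeffs'],float))[0].reshape(-1,2)
E
python3 - <<'E'
from h import *
P=[[.561,-.2105,z] for z in (.059,.064,.075,.083,.089,.1)]
print(proj('scene',P).round(1))
# bar top corners
print(proj('scene',[[.54,-.2035,.089],[.54,-.2175,.089],[.582,-.2035,.089],[.582,-.2175,.089],[.55,-.2035,.064],[.572,-.2035,.064],[.572,-.2175,.064],[.55,-.2175,.064]]).round(1))
s=cv2.imread('pics/s1.png') 
a,b=[cv2.resize(cv2.imread('pics/'+f)[280:350,330:410],(400,350),interpolation=cv2.INTER_CUBIC) for f in('scene1.png','s3.png')]
cv2.imwrite('pics/c4.png',np.clip(255*(np.hstack([a,b])/255.)**.5,0,255).astype(np.uint8))
E
```

```text
[[370.1 325.3]
 [370.3 323.4]
 [370.6 319.3]
 [370.9 316.3]
 [371.1 314. ]
 [371.5 309.8]]
[[360.2 319.6]
 [367.1 323.9]
 [375.  304.5]
 [381.8 308.6]
 [363.1 325.3]
 [370.7 317.4]
 [377.4 321.6]
 [369.8 329.6]][ WARN:0@0.796] global loadsave.cpp:275 findDecoder imread_('pics/s1.png'): can't open/read file: check file path/integrity
```

View pics/c4.png

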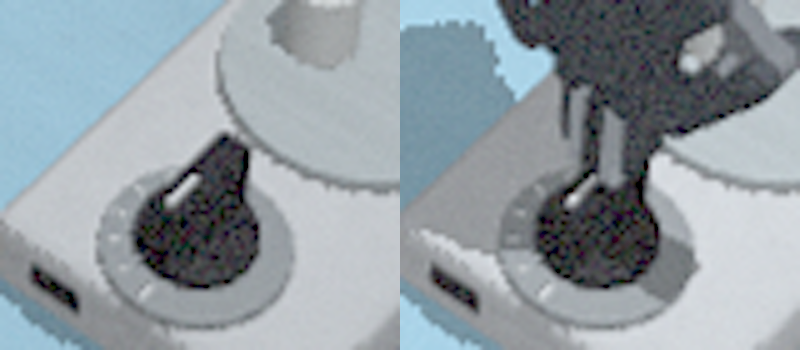

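```bash
python3 - <<'E'
from h import *
# c2: TCP (.5626,-.2049,.1288), opening 50
print(proj('scene',[[x,-.2049+s*.025,z] for s in(1,-1) for x in(.5516,.5736) for z in(.13,.15)]).round(1))
a=cv2.imread('pics/s2.png')[225:345,315:425]
a=cv2.resize(a,None,fx=5,fy=5,interpolation=cv2.INTER_CUBIC)
cv2.imwrite('pics/c5.png',np.clip(255*(a/255.)**.45,0,255).astype(np.uint8))
E
```

```text
[[353.9 292.2]
 [354.4 284. ]
 [361.9 284.5]
 [362.5 276.2]
 [379.  307.2]
 [379.9 299. ]
 [386.9 299.1]
 [387.9 290.9]]
```

View pics/c5.png

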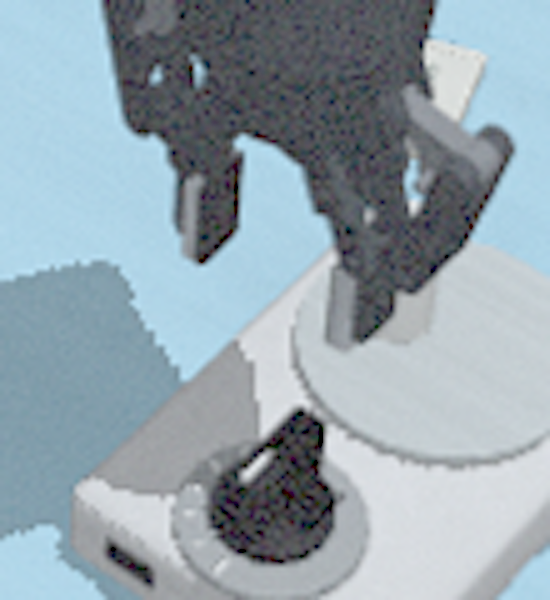

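The picture shows the finger tips about 27 mm higher than the reported TCP. The near-bottom corners sit 13–15 px above where they were predicted, and the shut tips are at about z 0.09, just over the bar. So the fingers closed on air. I'll open, go down about 22 mm while watching the force, and close again.

Emit:
{"op": "move_arm", "data": {
  "moves": [
    [0,0,0,0,0,0,0.045],
    [0,0,0,0,0,0,0.045],
    [0,0,0,0,0,0,0.045],
    [0,0,0,0,0,0,0.045],
    [0,0,0,0,0,0.007,0.045],
    [0,0,0,0,0,0.015,0.045],
    [0,0,0,0,0,0.022,0.045],
    [0,0,0,0,0,0.022,0.045],
    [0,0,0,0,0,0.022,0.045]
  ]
}}

```text
clock: 5.4
position: [0.5608, -0.2107, 0.0419]
ee_rot: [0.715, 0.699, -0.0, -0.0]
ft_force: [-0.3, 0.1, 0.4]
grip_width: 0.526
```

Emit:
{"op": "move_arm", "data": {
  "moves": [
    [0,0,0,0,0,0,0.03],
    [0,0,0,0,0,0,0.02],
    [0,0,0,0,0,0,0.01],
    [0,0,0,0,0,0,0.005],
    [0,0,0,0,0,0,0.005],
    [0,0,0,0,0,0,0.005]
  ],
  "grip_force": 30
}}

```text
clock: 6.0
position: [0.5614, -0.2087, 0.0429]
ee_rot: [0.715, 0.699, 0.001, -0.001]
ft_force: [-2.7, 6.8, 7.0]
grip_width: 0.154
```

```bash
python3 - <<'E'
from h import *
s=shot('scene','s4.png')
a=cv2.resize(s[260:350,320:420],None,fx=6,fy=6,interpolation=cv2.INTER_CUBIC)
cv2.imwrite('pics/c6.png',np.clip(255*(a/255.)**.45,0,255).astype(np.uint8))
o=manip.get_obs();print(o['position'],o['grip_width'],o['ft_force'],o['torque'],o['joint_pos'])
E
```

```text
[ 0.56141845 -0.20872017  0.04285423] 0.1586051311582953 [-3.1209071   7.33478991  6.47889878] [ 1.36686412  0.62639341 -0.01809508] [-0.14292922  0.44557417  0.53125207  1.72824904 -0.25911304  1.03847298
  2.02723202]
```

View pics/c6.png

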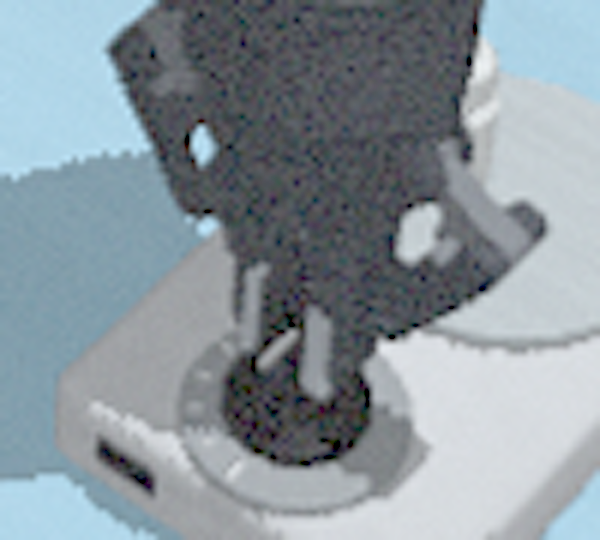

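The bar is now gripped at 13.5 mm opening. A sideways pull of about 7 N shows my centre is about 2 mm off in y. I'll relieve that, then turn.

Emit:
{"op": "move_arm", "data": {
  "moves": [
    [0,0,0,0.0025,0,-0.001,0.005],
    [0,0,0,0.0025,0,-0.001,0.005],
    [0,0,0,0.0025,0,-0.001,0.005]
  ],
  "grip_force": 40
}}

```text
clock: 6.35
position: [0.5613, -0.2086, 0.043]
ee_rot: [0.715, 0.699, -0.0, 0.0]
ft_force: [4.6, -3.0, -7.8]
grip_width: 0.154
```

Emit:
{"op": "move_arm", "data": {
  "moves": [
    [0,0,6,0,0,0,0.005],
    [0,0,12,0,0,0,0.005],
    [0,0,18,0,0,0,0.005],
    [0,0,25,0,0,0,0.005],
    [0,0,25,0,0,0,0.005],
    [0,0,25,0,0,0,0.005]
  ]
}}

```text
clock: 6.95
position: [0.5612, -0.2085, 0.043]
ee_rot: [0.849, 0.529, -0.0, 0.0]
ft_force: [5.1, -2.8, -9.1]
grip_width: 0.153
```

Emit:
{"op": "move_arm", "data": {
  "moves": [
    [0,0,6,0,0,0,0.005],
    [0,0,12,0,0,0,0.005],
    [0,0,18,0,0,0,0.005],
    [0,0,25,0,0,0,0.005],
    [0,0,31,0,0,0,0.005],
    [0,0,37,0,0,0,0.005],
    [0,0,43,0,0,0,0.005],
    [0,0,50,0,0,0,0.005],
    [0,0,50,0,0,0,0.005],
    [0,0,50,0,0,0,0.005]
  ]
}}

```text
clock: 7.95
position: [0.5614, -0.2082, 0.0431]
ee_rot: [0.993, 0.121, 0.0, 0.0]
ft_force: [5.3, -2.8, -8.6]
grip_width: 0.143
```

```bash
python3 - <<'E'
from h import *
o=manip.get_obs();print(o['position'],o['grip_width'],o['ft_force'],o['torque'],o['joint_pos']); T=Rot.from_quat(o['ee_rot']).as_matrix(); print(np.degrees(np.arctan2(T[1,0],T[0,0])))
E
```

```text
[ 0.56138881 -0.20818782  0.04305721] 0.1428205913780908 [ 5.34967271 -2.76246867 -8.6096984 ] [-0.65399873 -1.04610436  0.02213063] [-0.34662704  0.5174035   0.80464766  1.73977782 -0.41948723  1.06484953
  0.84290886]
13.880030960126549
```

Emit:
{"op": "move_arm", "data": {
  "moves": [
    [0,0,0,0,0,0,0.02],
    [0,0,0,0,0,0,0.03],
    [0,0,0,0,0,0,0.035],
    [0,0,0,0,0,0,0.035],
    [0,0,0,0,0,-0.02,0.035],
    [0,0,0,0,0,-0.05,0.035],
    [0,0,0,0,0,-0.1,0.035],
    [0,0,0,0,0,-0.15,0.035],
    [0,0,0,0,0,-0.15,0.035]
  ]
}}

```text
clock: 8.85
position: [0.5637, -0.2101, 0.2001]
ee_rot: [0.993, 0.119, 0.005, 0.001]
ft_force: [-0.1, -0.2, -1.2]
grip_width: 0.413
```

Emit:
{"op": "move_arm", "data": {
  "moves": [
    [0,0,0,-0.2,-0.25,0,0.035],
    [0,0,0,-0.15,-0.2,0,0.035],
    [0,0,0,-0.15,-0.2,0,0.035],
    [0,0,0,-0.15,-0.2,0,0.035],
    [0,0,0,-0.15,-0.2,0,0.035],
    [0,0,0,-0.15,-0.2,0,0.035],
    [0,0,0,-0.15,-0.2,0,0.035],
    [0,0,0,-0.15,-0.2,0,0.035]
  ]
}}

```text
clock: 9.65
position: [0.3686, -0.0497, 0.1935]
ee_rot: [0.993, 0.119, 0.0, -0.0]
ft_force: [-0.3, -0.3, 0.0]
grip_width: 0.41
```

```bash
python3 - <<'E'
from h import *
t=shot('top','t5.png');s=shot('scene','s5.png');t0=cv2.imread('pics/top1.png')
f=lambda a:cv2.resize(a,(400,560),interpolation=cv2.INTER_CUBIC)
a=f(t[180:292,385:465]);b=f(s[255:367,340:420])
cv2.imwrite('pics/c7.png',np.clip(255*(np.hstack([a,b])/255.)**.6,0,255).astype(np.uint8))
o=manip.get_obs();print(o['position'],o['clock'],o['ft_force'])
for n,i,j in(('heater',t0[290:340,200:280],t[290:340,200:280]),('jar',t0[195:230,400:440],t[195:230,400:440])): print(n,cv2.absdiff(i,j).mean())
E
```

```text
[ 0.36874474 -0.05010583  0.19325579] 9.75 [-0.26718853  0.38640925  0.70204665]
heater 4.997833333333333
jar 2.708095238095238
```

View pics/c7.png

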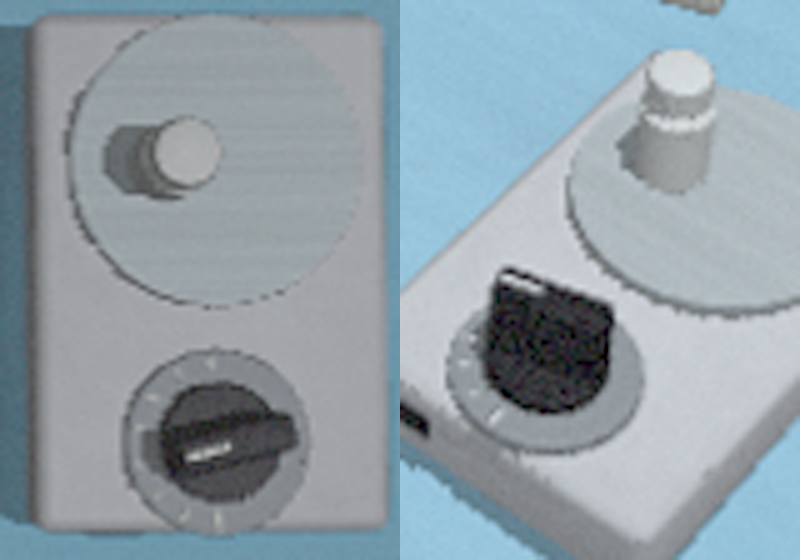

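The stirrer pointer lies about 15–18° below "left" in the top view. That is 75° clockwise from off, so the knob is in the third click. The jar stands where it was. I'll check the angle and the heater pointer numerically, then hand in.

```bash
python3 - <<'E'
from h import *
P=plane('top',[[385+187/5,180+461/5],[385+230/5,180+447/5]],.089); d=P[0]-P[1]
print('knob cw deg from off', 180-1.7-np.degrees(np.arctan2(d[1],d[0])))
for f in('top1.png','t5.png'):
    g=cv2.imread('pics/'+f,0)[302:332,221:250]; d=cv2.inRange(g,0,60); M=cv2.moments(d,True); 
    n,l,st,c=cv2.connectedComponentsWithStats(cv2.inRange(g[8:22,4:24],110,255)); print(f,M['m10']/M['m00'],M['m01']/M['m00'],[(c[i].round(1),st[i,4]) for i in range(1,n)])
print(cv2.absdiff(cv2.imread('pics/scene1.png')[235:275,175:220],cv2.imread('pics/s5.png')[235:275,175:220]).mean())
manip.hand_in()
E
```

```text
knob cw deg from off 71.6200718337171
top1.png 13.828220858895705 14.65439672801636 []
t5.png 13.726708074534162 14.608695652173912 [(array([0.5, 6.5]), np.int32(2))]
80.46962962962964
the job is handed in; nothing more can be done
```

I turned the stirrer's knob 74.8° clockwise (gripper measurement), let go and backed the arm off. The job was handed in at about 10 s on the robot's clock.

- **Knob:** the last picture puts the pointer about 72° from off. That is rough, by a few degrees, but the nearest click is the third, at 75°.
- **Jar:** it stands where it was on the plate, and the top view barely changed there.
- **Heater:** the gripper never came near its knob. In the top view the dark knob outline moved only 0.1 px. The numeric check of its pointer line found nothing usable. The scene-view comparison differed strongly (80 grey levels), which I put down to the parked arm blocking that view, but I did not look to confirm. So the heater's pointer angle was not confirmed.
- **Disagreements on the way:** the first grasp closed on air just above the knob, because the finger tips were about 25 mm higher than the reported TCP. I went down 22 mm and gripped again. The grip then showed the knob about 2 mm off my estimate in y, and I corrected for that before turning. The wrist force stayed around 10 N in every reading I took.

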